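# Lay the torch down and shut the bench drawer on its catch

## Task

The torch was left standing on end in the open drawer of the little bench cabinet and is too tall to go in. Tip it over so that it lies in the drawer's front bay, then push the drawer home, firmly but without ramming it, until it snaps over its catch and stays there; how deep it seats must be felt.

Things in the scene. Friction and masses are not known exactly. Their poses are not given: they have to be found in the camera images.
- cabinet: low grey metal cabinet fixed on the bench, 260 wide, 162 deep, 80 high, open in front. Origin on the bench at the middle of its lower front edge; x points into it (the way the drawer closes), y left as seen by someone facing its front, z up. Its top is 8 thick: what goes in must stay below 72 over the bench. A case and a probe are fixed on the top's rear, up to 105 over the bench. (mm)
- drawer: the drawer; slides along x only, with about 1.5 N friction; same axes as the cabinet. Origin at bench height, mid-width, at the front panel's outer face (panel 240 wide, top edge 68 over the bench); behind it 135 long, 218 wide, sides 46 over the bench. Starts 85 to 110 open. Home is not flush: seated, this origin is 0 to 16 inside the cabinet's front edge, unknown; over 40 N is ramming. (mm)
- drawer_pull (a point): push here: centre of the front face of the drawer's black pull, a flat bar 120 wide, 24 high, standing 22 out of the front panel, its centre 44 over the bench. Same axes as the drawer. (mm)
- bay_stop (a point): in the drawer's front bay, mid-length: top of the edge of a black liner, 18 over the bench. The bay spans 35 each way in x, and y from -58 to +152 of here. At y > 0 the liner raises the floor by 6; at y < 0 is the bare floor, 12 over the bench, where the torch stands. Push the torch's top along +y: its foot butts this edge and it tips over onto the liner. Same axes as the drawer. (mm)
- torch_mid (a point): middle of the metal pocket torch, 122 long, 43 in diameter at the head, slimmer above, 0.09 to 0.18 kg; z runs along it from the head (61 below this point) to the tail (61 above). It starts upright on its head. (mm)
- catch (a joint): lift (m) of the drawer's hidden sprung catch roller: 0 when free; going in, the drawer lifts it to about 0.006 on a bump, then it drops to about 0.0023 in the notch: seated. The bump takes about 10 N on the pull (15 with rubbing); let go earlier, the drawer springs back. In the notch the drawer is loose for a moment, then some 7 N firm, then about 4 N more per mm; let go, it stays in the notch.
Things that resemble listed ones, but are neither listed nor needed, are in the scene too. Of the things like the part that bears torch_mid, leave any that is green, pink or purple; of the rest the smaller one is meant.

How it is judged:
On the way:
1. the torch lies in the front bay of the still open drawer (angle between torch_mid's own z axis and vertical between 1.2 and 1.94 rad and height (world z) of torch_mid below 0.055 m and x of drawer_pull in the frame of cabinet below -0.06 m and x of torch_mid in the frame of drawer_pull between 0.032 and 0.102 m and y of torch_mid in the frame of drawer_pull between -0.105 and 0.105 m), for 0.2 s.
At the end, for the whole second after the job is handed in: The drawer is seated: the catch roller rests in the notch (reading 1.4 to 3.6 mm) with the pull's face no more than 24 mm in front of the cabinet's face; the torch lies (within about 20 degrees of level) in the drawer's front bay (value of joint catch between 0.0014 and 0.0036 m and x of drawer_pull in the frame of cabinet above -0.024 m and angle between torch_mid's own z axis and vertical between 1.2 and 1.94 rad and x of torch_mid in the frame of drawer_pull between 0.032 and 0.102 m and y of torch_mid in the frame of drawer_pull between -0.105 and 0.105 m and height (world z) of torch_mid below 0.055 m); the robot touches nothing.
It fails at once if the drawer was rammed: pushed with more than 40 N (contact force between any of the fingers, the arm and drawer above 40 N).
It also fails if it takes over 46 s, if anything falls off the work surface, if the arm or the gripper's body presses on something with over 40 N, if the wrist force passes 120 N, or if a joint passes its speed limit or range.

## Robot

A 6-joint arm with a two-finger parallel gripper is mounted at the origin on the work surface; the furniture and walls round the work are solid. World frame = base frame: x ahead of the robot, y to its left, z up, the work surface at z = 0. Lengths are in m, angles in rad, forces in N, time in s.
With the tool pointing down it reaches from about 0.3 to 0.775 m from the base axis. Payload 14.6 kg.
Tool frame: the origin (TCP) lies on the centre line of the jaws, within the pads' length; the fingertips stand 19 mm ahead of it and the grasp point (between the pads) is the TCP; z points along the fingers, y is the direction in which the jaws open and shut (so a half turn about z gives the same grasp; the last joint's range is limited). The gripper opens to 94 mm and grips with 3 to 60 N. Pads are 16 mm wide; open, the fingers measure 119 mm over their backs; the gripper's body (75 mm by 177 mm) begins 78 mm behind the grasp point.
Start: joints at [1.276, 0.3, 1.521, -0, 1.321, -0.067], TCP at [0.124, 0.536, 0.224] pointing down, gripper open.
Joint ranges: [-3.03, 3.03], [-0.79, 2.21], [0.23, 2.52], [-1.04, 4.18], [0, 3.07], [-2.55, 2.55]. Speed limits (rad/s): [2.22, 2.22, 2.57, 3.14, 3.14, 3.14].

## Interface

Orientations are given as [roll, pitch, yaw] about the fixed x, y, z axes, in that order (R = Rz(yaw) Ry(pitch) Rx(roll)).
In Python, from station import ctrl gives the robot as it stands. The module is installed in compiled form; this text tells all that it offers.
- The arm moves only by the shell command python3 -m creep 'ROWS' [FORCE]. ROWS is a JSON object of lists of equal length, an entry for each row: "translation": the shift along the world's x, y, z in mm, a list of three; "yaw": the turn about the world's z in rad; "gripper": the closure in counts, from 0 (fully open) to 255 (shut). A call has 1 to 5 rows; each row is the pose to reach, as a shift and turn from the pose measured when the call began; what a row does not reach only later rows make up. A row lasts 1/12 s, in which the tool goes at most 41.7 mm and 7.16 degrees, less where a joint would pass 70% of its speed; a pose out of reach is approached as far as the arm can. A call with a gripper value outside its range is refused whole. The fingers move at their own pace and stop on an object; FORCE is the grip in N (left out, the last holds). Time passes only in rows, so rows that repeat a pose let the fingers close. It gives the time, the measured TCP pose, the force and the opening at its end, in the units of the state.
- ctrl.get_obs(): the state, without advancing time (a new reading comes with each control period).
- ctrl.camera(name): name is "scene" or "top" or "wrist"; returns a dict with "pixels" (420x560x3 uint8, red, green, blue), "depth" (420x560 float32, m along the optical axis (not along the pixel's ray), 0 where there is no reading), "fx", "fy", "cx", "cy" (pixels), "dist" ([k1, k2, p1, p2, k3] as OpenCV has them; the pictures are not rectified), "R" (3x3) and "t" (3): a world point X has camera coordinates R X + t; the wrist camera has in their place "tool_from_camera" (4x4, takes a point from camera to tool coordinates, whose origin is the TCP and whose axes are the flange's). Camera axes: x right, y down, z forward; pixel columns grow to the right and rows downward; lengths in m; the calibration is good to about 2 mm. A picture is of the moment at which its call begins: read the wrist's pose just before it.
- ctrl.hand_in(): hands the job in, once; it reports no verdict.
The state is a dict: "time_s": time; "qpos": joint angles; "joint_vel": joint speeds; "tau": joint torques, N m; "ee_pos": TCP position; "eef_rot": TCP orientation; "force": force on the tool from outside, world axes, zero at the start; "moment": the same for the moment, N m; "grip_width": finger opening in m.
Only numpy, scipy, OpenCV 4.12 (cv2) and the standard library are available. Lean on these libraries where they do the work, as an engineer would, in place of code of your own. Each camera call takes 0.05 s, during which the arm holds its last target. There are 200 camera calls.

## Working session

There is one attempt and no reset: what is moved stays moved. The work goes in short steps, Python scripts to look and compute and a shell command to move; the robot and the scene stay as the last step left them, time stands still between calls to the robot, and variables do not carry over. Pictures are saved under pics/ and viewed, about 8 in all and at most 12, crops included, and the job is handed in when it is done.

```bash
mkdir -p pics
cat > h.py <<'E'
from station import ctrl
import numpy as np, cv2
def snap(n,name):
    c=ctrl.camera(n); cv2.imwrite(f'pics/{name}.png',c['pixels'][:,:,::-1]); np.savez(f'pics/{name}.npz',**c); return c
def world(c,u,v,d=None,r=1):
    if d is None:
        p=c['depth'][v-r:v+r+1,u-r:u+r+1]; d=np.median(p[p>0])
    K=np.array([[c['fx'],0,c['cx']],[0,c['fy'],c['cy']],[0,0,1]],float)
    n=cv2.undistortPoints(np.array([[[u,v]]],float),K,np.array(c['dist'],float))[0,0]
    return np.array(c['R']).T@(np.array([n[0]*d,n[1]*d,d])-np.array(c['t']))
E
python3 - <<'E'
from h import *
a=snap('scene','s0');b=snap('top','t0')
print(ctrl.get_obs())
E
```

```text
{'time_s': 0.1, 'qpos': array([ 1.27640910e+00,  3.00399497e-01,  1.52153774e+00,  1.94879730e-05,
        1.32068933e+00, -6.65737266e-02]), 'joint_vel': array([-0.00047742, -0.00203923, -0.0014197 ,  0.00095809,  0.00129406,
        0.00022477]), 'tau': array([ 1.18438802e-03, -5.32654703e+01, -3.53285944e+01,  7.09829642e-02,
        2.34662258e-02, -7.00404053e-05]), 'ee_pos': array([0.12413631, 0.53558112, 0.22394393]), 'eef_rot': array([-3.14056228e+00, -8.76158278e-05,  2.91377428e+00]), 'force': array([ 0.04946904,  1.37867245, -0.44321629]), 'moment': array([ 6.98902813e-02, -4.84879387e-05,  4.00990971e-02]), 'grip_width': 0.0941711802651506}
```

View pics/s0.png

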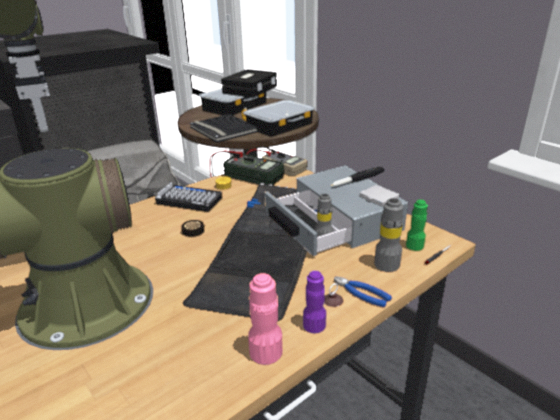

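View pics/t0.png

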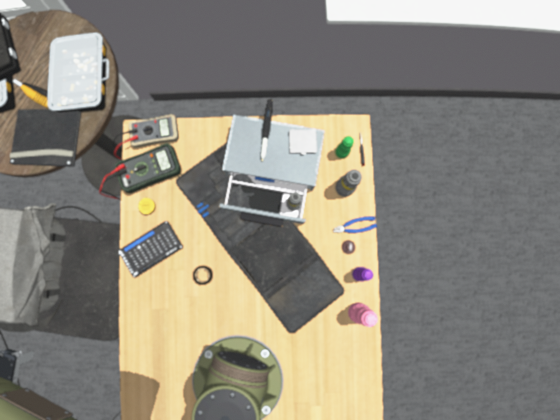

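The scene view shows the cabinet with its drawer open towards the robot. A grey torch stands in the drawer near scene pixel (324,215), top-view (295,200). The bigger grey torch and the green, purple and pink ones are outside it.

Run:
```python
from h import *
a=dict(np.load('pics/s0.npz'));b=dict(np.load('pics/t0.npz'))
im=a['pixels'][150:270,240:420,::-1]; cv2.imwrite('pics/s1.png',cv2.resize(im,None,fx=4.4,fy=4.4,interpolation=cv2.INTER_CUBIC))
im=b['pixels'][105:235,205:335,::-1]; cv2.imwrite('pics/t1.png',cv2.resize(im,None,fx=4.6,fy=4.6,interpolation=cv2.INTER_CUBIC))
for p in [(230,375),(265,220),(295,200),(270,165),(230,140)]: print(p,world(b,*p))
for p in [(80,165),(324,200),(25,70)]: print(p,world(a,*p))
```

```text
(230, 375) [ 0.08855725 -0.00991331  0.28540608]
(265, 220) [ 0.44559401 -0.08717042  0.05706681]
(295, 200) [ 0.48785458 -0.16746188  0.13047614]
(270, 165) [ 0.59462328 -0.10438409  0.07970496]
(230, 140) [0.6685229  0.00512138 0.07980355]
(80, 165) [ 0.03760604 -0.05124664  0.30452087]
(324, 200) [ 0.48842242 -0.17655347  0.12673534]
(25, 70) [0.11033604 0.49831076 0.36421243]
```

View pics/s1.png

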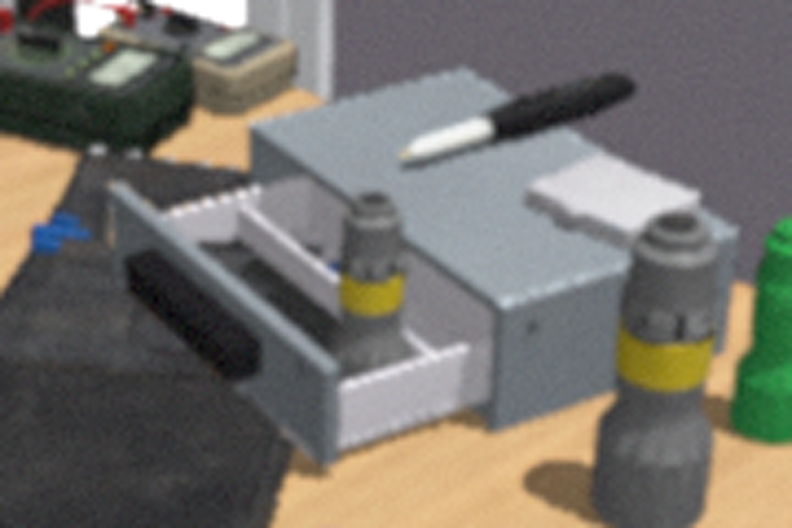

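View pics/t1.png

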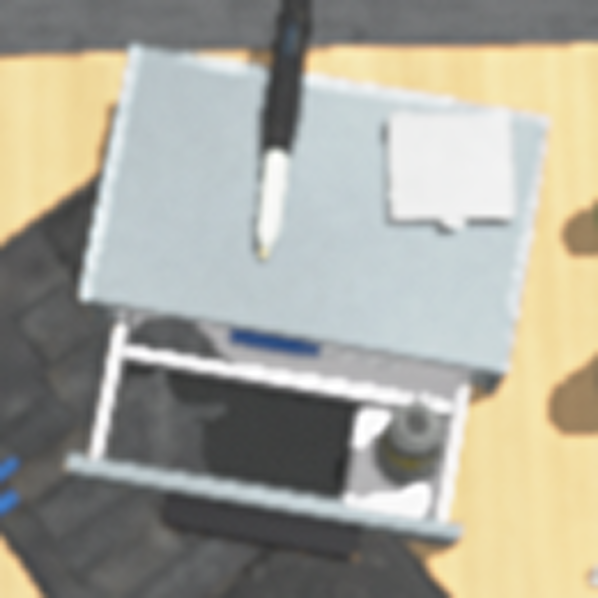

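The crops show the cabinet top corners at t1 (82,298), (500,370), (135,45) and (548,120). The panel's top edge runs from (68,460) to (460,532), the torch tail is near (420,410), and the liner edge is at x≈350.

```bash
cat >> h.py <<'E'
def atz(c,u,v,z):
    p=world(c,u,v,1.); o=-np.array(c['R']).T@np.array(c['t']); r=p-o
    return o+r*(z-o[2])/r[2]
E
python3 - <<'E'
from h import *
b=dict(np.load('pics/t0.npz'));a=dict(np.load('pics/s0.npz'))
f=lambda x,y,z: atz(b,205+x/4.6-.5,105+y/4.6-.5,z)
FL,FR,RL,RR=[f(x,y,.08) for x,y in [(82,298),(500,370),(135,45),(548,120)]]
print(FL,FR,RL,RR,np.linalg.norm(FL-FR),np.linalg.norm(FL-RL))
yw=np.arctan2(*( (FL-FR)[[1,0]]))-np.pi/2; yw2=np.arctan2(*((RL+RR-FL-FR)[[1,0]])); print('yaw',yw,yw2)
PL,PR=[f(x,y,.068) for x,y in [(68,462),(460,536)]]; print('panel',PL,PR,np.linalg.norm(PL-PR), np.arctan2(*((PL-PR)[[1,0]]))-np.pi/2)
print('liner',f(350,410,.018),f(345,490,.018)); print('torch',f(420,407,.134))
# depth-based
def cloud(c):
    v,u=np.mgrid[:420,:560]; K=np.array([[c['fx'],0,c['cx']],[0,c['fy'],c['cy']],[0,0,1]],float)
    n=cv2.undistortPoints(np.stack([u,v],-1).reshape(-1,1,2).astype(float),K,np.array(c['dist'],float))[:,0]
    d=c['depth'].reshape(-1); P=np.c_[n[:,0]*d,n[:,1]*d,d]; return ((P-c['t'])@c['R'])[d>0]
for c in (a,b):
    P=cloud(c); m=(abs(P[:,2]-.08)<.004)&(P[:,0]>.45)&(P[:,0]<.8)&(abs(P[:,1]+.08)<.2)
    r=cv2.minAreaRect(P[m][:,:2].astype(np.float32)); print(m.sum(),r,cv2.boxPoints(r).round(3).tolist())
    m=(P[:,2]>.1)&(P[:,2]<.14)&(np.hypot(P[:,0]-.487,P[:,1]+.17)<.03); print('torch',m.sum(),P[m].mean(0),P[m].max(0),P[m].min(0))
E
```

```text
[0.58569438 0.02668074 0.08      ] [ 0.53626129 -0.22105787  0.08      ] [ 0.74324547 -0.0060001   0.08      ] [ 0.69007314 -0.25601875  0.08      ] 0.2526223483625815 0.1609048862951497
yaw -0.19695058796325537 -0.21392000629066774
panel [0.48878779 0.03707189 0.068     ] [ 0.43908845 -0.19497343  0.068     ] 0.23730792888810798 -0.2109917456750363
liner [ 0.52490364 -0.13255784  0.018     ] [ 0.47466371 -0.1282063   0.018     ]
torch [ 0.50563753 -0.16990155  0.134     ]
2300 ((0.6282985210418701, -0.1137300431728363), (0.28342294692993164, 0.23234035074710846), 67.07481384277344) [[0.4659999907016754, -0.19900000095367432], [0.6800000071525574, -0.289000004529953], [0.7900000214576721, -0.02800000086426735], [0.5770000219345093, 0.06199999898672104]]
torch 227 [ 0.49091803 -0.17591504  0.11818178] [ 0.51146264 -0.15561525  0.13508642] [ 0.4794657  -0.18772814  0.10012039]
4211 ((0.607729434967041, -0.108565554022789), (0.2617247402667999, 0.2284586876630783), 78.52383422851562) [[0.4699999988079071, -0.21400000154972076], [0.6940000057220459, -0.25999999046325684], [0.7459999918937683, -0.003000000026077032], [0.5220000147819519, 0.041999999433755875]]
torch 134 [ 0.49379209 -0.16763741  0.12334537] [ 0.51038213 -0.15288755  0.13737551] [ 0.48096182 -0.18504182  0.10110249]
```

```bash
python3 -m creep '{"translation":[[31,-25,0],[62,-51,0],[93,-76,0],[124,-102,0],[155,-127,0]],"yaw":[0,0,0,0,0],"gripper":[255,255,255,255,255]}' 20
python3 -m creep '{"translation":[[30,-25,0],[60,-50,0],[80,-85,0],[90,-123,0],[100,-162,0]],"yaw":[0,0,0,0,0.018],"gripper":[255,255,255,255,255]}'
python3 - <<'E'
from h import *
b=dict(np.load('pics/t0.npz'))
for p in [(348,178),(352,182),(345,186),(350,178)]: print(world(b,*p))
o=ctrl.get_obs(); print(o['ee_pos'],o['eef_rot'],o['force'],o['grip_width'])
E
```

```text
time_s: 0.52
ee_pos: [0.2801, 0.407, 0.2238]
eef_rot: [-3.14, -0.0, 2.914]
force: [0.2, 0.9, 0.3]
grip_width: 0.0641
time_s: 0.93
ee_pos: [0.3805, 0.2432, 0.2233]
eef_rot: [-3.14, -0.001, 2.932]
force: [1.1, 0.3, 0.4]
grip_width: 0.0308
[ 0.538698   -0.30432012  0.15173095]
[ 0.52808327 -0.31420803  0.15151146]
[ 0.5282179  -0.3051804   0.09743026]
[ 0.53719796 -0.30822172  0.158453  ]
[0.38048224 0.24318968 0.22330178] [-3.13968337e+00 -8.74653894e-04  2.93170205e+00] [1.06348538 0.29195441 0.37804862] 0.0308001584800071
```

```bash
python3 -m creep '{"translation":[[9,-39,0],[18,-78,0],[27,-117,0],[36,-156,0],[45,-195,0]],"yaw":[0,0,0,0,0],"gripper":[255,255,255,255,255]}'
python3 -m creep '{"translation":[[9,-39,0],[18,-78,0],[27,-117,0],[36,-156,0],[45,-195,0]],"yaw":[0,0,0,0,0],"gripper":[255,255,255,255,255]}'
python3 -m creep '{"translation":[[9,-39,0],[15,-71,0],[15,-71,-35],[15,-71,-70],[15,-71,-100]],"yaw":[0,0,0,0,0],"gripper":[255,255,255,255,255]}'
```

```text
time_s: 1.35
ee_pos: [0.4253, 0.0462, 0.2233]
eef_rot: [-3.14, -0.001, 2.932]
force: [0.3, 0.5, 0.5]
grip_width: 0.001
time_s: 1.77
ee_pos: [0.4702, -0.1509, 0.2232]
eef_rot: [-3.14, -0.001, 2.932]
force: [0.8, 0.6, 1.0]
grip_width: 0.0003
time_s: 2.18
ee_pos: [0.4845, -0.2222, 0.1209]
eef_rot: [-3.14, -0.002, 2.93]
force: [0.9, 0.5, -0.4]
grip_width: 0.0001
```

Run:
```python
from h import *
c=snap('scene','s2'); t=snap('top','t2')
g=lambda x,f:cv2.resize(x[:,:,::-1],(395,395),interpolation=cv2.INTER_CUBIC)
cv2.imwrite('pics/c2.png',np.hstack([g(c['pixels'][130:260,260:390],3),g(t['pixels'][125:255,205:335],3)]))
print(ctrl.get_obs()['ee_pos'])
```

```text
[ 0.48303147 -0.2209199   0.11879597]
```

View pics/c2.png

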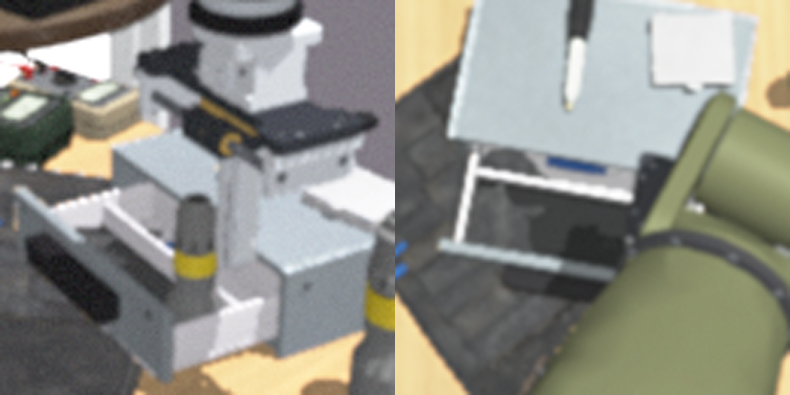

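```bash
python3 -m creep '{"translation":[[1,6,0],[3,12,0],[4,18,0],[5,24,0],[6,30,0]],"yaw":[0,0,0,0,0],"gripper":[255,255,255,255,255]}'
python3 -m creep '{"translation":[[1,5,0],[2,10,0],[3,15,0],[4,20,0],[5,25,0]],"yaw":[0,0,0,0,0],"gripper":[255,255,255,255,255]}'
python3 - <<'E'
from h import *
c=snap('scene','s3')
cv2.imwrite('pics/c3.png',cv2.resize(c['pixels'][130:260,260:390,::-1],(450,450),interpolation=cv2.INTER_CUBIC))
E
```

```text
time_s: 2.7
ee_pos: [0.4896, -0.1903, 0.12]
eef_rot: [3.142, -0.007, 2.932]
force: [-0.1, 0.2, 0.8]
grip_width: 0.0005
time_s: 3.12
ee_pos: [0.4947, -0.1648, 0.1201]
eef_rot: [3.142, -0.007, 2.932]
force: [-0.1, -0.3, 0.1]
grip_width: 0.0005
```

View pics/c3.png

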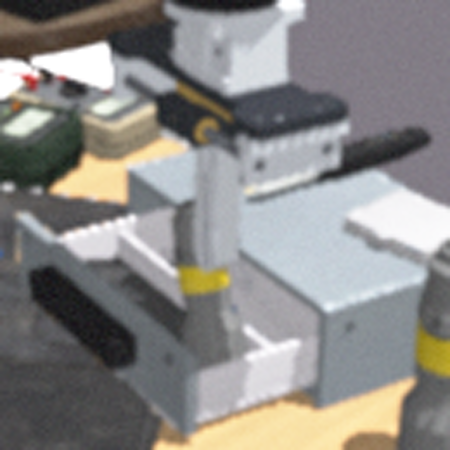

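The torch leans slightly and the finger is against its right side, so contact is right. I'll keep pushing.

```bash
python3 -m creep '{"translation":[[1,5,0],[2,10,0],[3,15,0],[4,20,0],[5,25,0]],"yaw":[0,0,0,0,0],"gripper":[255,255,255,255,255]}'
python3 -m creep '{"translation":[[1,5,0],[2,10,0],[3,15,0],[4,20,0],[4,20,0]],"yaw":[0,0,0,0,0],"gripper":[255,255,255,255,255]}'
python3 - <<'E'
from h import *
c=snap('scene','s4')
cv2.imwrite('pics/c4.png',cv2.resize(c['pixels'][130:260,260:390,::-1],(450,450),interpolation=cv2.INTER_CUBIC))
E
```

```text
time_s: 3.58
ee_pos: [0.4999, -0.1386, 0.12]
eef_rot: [3.141, -0.007, 2.932]
force: [0.3, 0.0, -0.3]
grip_width: 0.0
time_s: 4.0
ee_pos: [0.5041, -0.1178, 0.12]
eef_rot: [3.141, -0.007, 2.933]
force: [0.9, 0.6, -0.3]
grip_width: 0.0003
```

View pics/c4.png

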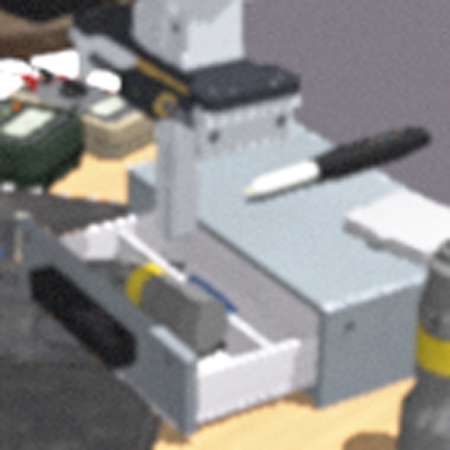

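```bash
python3 -m creep '{"translation":[[0,0,40],[-20,10,60],[-55,30,60],[-92,48,60],[-97,50,60]],"yaw":[0,0,0,0,0],"gripper":[255,255,255,255,255]}'
python3 -m creep '{"translation":[[0,0,-35],[0,0,-70],[0,0,-105],[0,0,-131],[0,0,-131]],"yaw":[0,0,0,0,0],"gripper":[255,255,255,255,255]}'
python3 - <<'E'
from h import *
o=ctrl.get_obs(); print(o['ee_pos'],o['force'])
c=snap('scene','s5'); t=snap('top','t5')
g=lambda x:cv2.resize(x[:,:,::-1],(395,395),interpolation=cv2.INTER_CUBIC)
cv2.imwrite('pics/c5.png',np.hstack([g(c['pixels'][140:270,250:380]),g(t['pixels'][125:255,205:335])]))
E
```

```text
time_s: 4.47
ee_pos: [0.4027, -0.0663, 0.1795]
eef_rot: [3.141, -0.009, 2.933]
force: [-0.3, 0.2, 0.1]
grip_width: 0.0002
time_s: 4.88
ee_pos: [0.4004, -0.066, 0.0448]
eef_rot: [3.141, -0.016, 2.933]
force: [-0.4, 0.0, 0.2]
grip_width: 0.0006
[ 0.40041404 -0.0659576   0.04482271] [-3.87230870e-01  2.29395716e-04  1.68484443e-01]
```

View pics/c5.png

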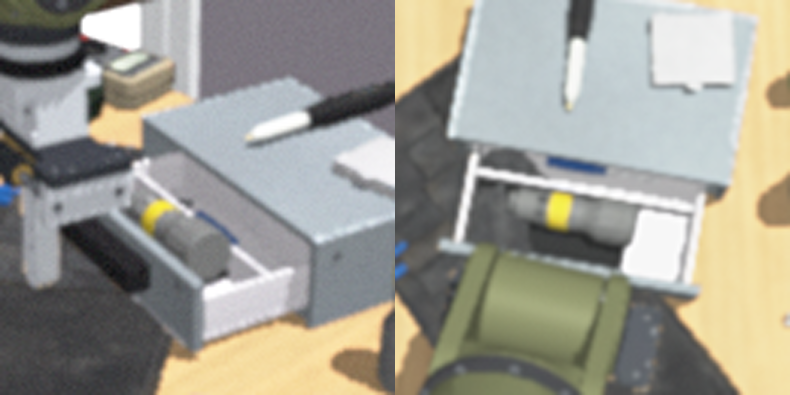

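```bash
python3 -m creep '{"translation":[[12,-2.5,0],[22,-4.7,0],[26,-5.5,0],[30,-6.4,0],[34,-7.2,0]],"yaw":[0,0,0,0,0],"gripper":[255,255,255,255,255]}'
python3 -m creep '{"translation":[[4,-0.8,0],[8,-1.7,0],[12,-2.5,0],[16,-3.4,0],[20,-4.2,0]],"yaw":[0,0,0,0,0],"gripper":[255,255,255,255,255]}'
python3 -m creep '{"translation":[[4,-0.8,0],[8,-1.7,0],[12,-2.5,0],[16,-3.4,0],[20,-4.2,0]],"yaw":[0,0,0,0,0],"gripper":[255,255,255,255,255]}'
```

```text
time_s: 5.4
ee_pos: [0.4372, -0.0738, 0.0499]
eef_rot: [3.141, -0.009, 2.933]
force: [-2.0, -0.1, 1.3]
grip_width: 0.0004
time_s: 5.82
ee_pos: [0.4575, -0.0781, 0.0499]
eef_rot: [3.141, -0.009, 2.933]
force: [-1.6, 0.6, 1.9]
grip_width: 0.0006
time_s: 6.23
ee_pos: [0.4779, -0.0823, 0.0498]
eef_rot: [3.141, -0.01, 2.933]
force: [-1.7, 1.6, 0.8]
grip_width: 0.0007
```

```bash
python3 -m creep '{"translation":[[4,-0.8,0],[8,-1.7,0],[12,-2.5,0],[16,-3.4,0],[20,-4.2,0]],"yaw":[0,0,0,0,0],"gripper":[255,255,255,255,255]}'
python3 -m creep '{"translation":[[3,-0.6,0],[6,-1.3,0],[9,-1.9,0],[11,-2.3,0],[13,-2.8,0]],"yaw":[0,0,0,0,0],"gripper":[255,255,255,255,255]}'
python3 -m creep '{"translation":[[1,-0.2,0],[2,-0.4,0],[3,-0.6,0],[4,-0.8,0],[5,-1.0,0]],"yaw":[0,0,0,0,0],"gripper":[255,255,255,255,255]}'
python3 - <<'E'
from h import *
c=snap('scene','s6')
cv2.imwrite('pics/c6.png',cv2.resize(c['pixels'][140:270,250:380,::-1],(450,450),interpolation=cv2.INTER_CUBIC))
E
```

```text
time_s: 6.65
ee_pos: [0.4983, -0.0866, 0.0498]
eef_rot: [3.141, -0.01, 2.933]
force: [-1.0, 1.4, 0.3]
grip_width: 0.0007
time_s: 7.07
ee_pos: [0.5114, -0.0894, 0.0498]
eef_rot: [3.141, -0.01, 2.933]
force: [-1.7, 1.8, -0.7]
grip_width: 0.0004
time_s: 7.48
ee_pos: [0.5158, -0.0903, 0.0497]
eef_rot: [3.141, -0.012, 2.933]
force: [-8.3, 2.0, 5.6]
grip_width: 0.0003
```

View pics/c6.png

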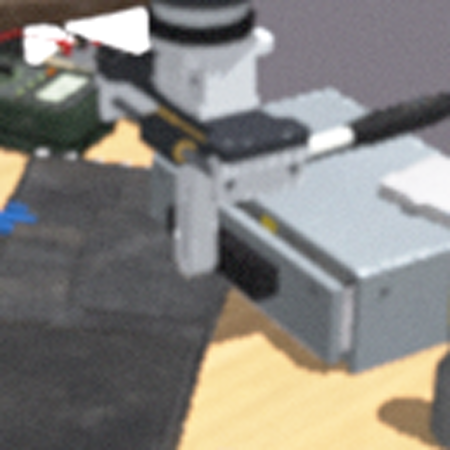

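The panel is about 16 mm short of the cabinet face, the torch is passing under the top, and resistance is rising. I'll creep on.

```bash
python3 -m creep '{"translation":[[0.7,-0.15,0],[1.4,-0.3,0],[2,-0.4,0]],"yaw":[0,0,0],"gripper":[255,255,255]}'
python3 -m creep '{"translation":[[0.7,-0.15,0],[1.4,-0.3,0]],"yaw":[0,0],"gripper":[255,255]}'
```

```text
time_s: 7.78
ee_pos: [0.5172, -0.0906, 0.0497]
eef_rot: [3.141, -0.014, 2.933]
force: [-8.8, 2.1, 6.4]
grip_width: 0.0005
time_s: 7.95
ee_pos: [0.5178, -0.0907, 0.0498]
eef_rot: [3.141, -0.016, 2.934]
force: [-9.8, 2.8, 8.2]
grip_width: 0.0001
```

```bash
for i in 1; do :; done; python3 -m creep '{"translation":[[1,-0.2,0],[2,-0.4,0],[2.5,-0.5,0]],"yaw":[0,0,0],"gripper":[255,255,255]}'
python3 -m creep '{"translation":[[1,-0.2,0],[2,-0.4,0],[2.5,-0.5,0]],"yaw":[0,0,0],"gripper":[255,255,255]}'
```

```text
time_s: 8.2
ee_pos: [0.5192, -0.091, 0.0498]
eef_rot: [3.141, -0.019, 2.934]
force: [-10.3, 2.9, 8.2]
grip_width: 0.0005
time_s: 8.45
ee_pos: [0.5211, -0.0913, 0.0498]
eef_rot: [3.141, -0.02, 2.934]
force: [-6.7, 2.5, 4.3]
grip_width: 0.0012
```

```bash
python3 -m creep '{"translation":[[1,-0.2,0],[2,-0.4,0]],"yaw":[0,0],"gripper":[255,255]}'
python3 -m creep '{"translation":[[1,-0.2,0],[2,-0.4,0]],"yaw":[0,0],"gripper":[255,255]}'
```

```text
time_s: 8.62
ee_pos: [0.5227, -0.0917, 0.0498]
eef_rot: [3.141, -0.021, 2.934]
force: [-3.5, 1.4, 1.7]
grip_width: 0.0004
time_s: 8.78
ee_pos: [0.5249, -0.0922, 0.0499]
eef_rot: [3.141, -0.021, 2.934]
force: [-0.5, 0.8, 0.4]
grip_width: 0.0007
```

```bash
python3 -m creep '{"translation":[[1,-0.2,0],[2,-0.4,0]],"yaw":[0,0],"gripper":[255,255]}'
python3 -m creep '{"translation":[[1,-0.2,0],[2,-0.4,0]],"yaw":[0,0],"gripper":[255,255]}'
```

```text
time_s: 8.95
ee_pos: [0.5273, -0.0927, 0.05]
eef_rot: [3.141, -0.02, 2.934]
force: [1.1, -0.1, 0.6]
grip_width: 0.0005
time_s: 9.12
ee_pos: [0.5295, -0.0932, 0.05]
eef_rot: [3.141, -0.02, 2.934]
force: [0.5, 0.3, 0.6]
grip_width: 0.0005
```

```bash
python3 -m creep '{"translation":[[1,-0.2,0],[2,-0.4,0]],"yaw":[0,0],"gripper":[255,255]}'
python3 -m creep '{"translation":[[1,-0.2,0],[2,-0.4,0]],"yaw":[0,0],"gripper":[255,255]}'
```

```text
time_s: 9.28
ee_pos: [0.531, -0.0935, 0.05]
eef_rot: [3.142, -0.022, 2.934]
force: [-9.8, 2.1, 6.8]
grip_width: 0.0008
time_s: 9.45
ee_pos: [0.5317, -0.0937, 0.0499]
eef_rot: [-3.142, -0.025, 2.934]
force: [-14.2, 1.6, 10.2]
grip_width: 0.001
```

Run:
```python
from h import *
c=snap('scene','s7'); t=snap('top','t7')
g=lambda x:cv2.resize(x[:,:,::-1],(395,395),interpolation=cv2.INTER_CUBIC)
cv2.imwrite('pics/c7.png',np.hstack([g(c['pixels'][160:260,270:370]),g(t['pixels'][125:255,205:335])]))
```

```text
(no output)
```

View pics/c7.png

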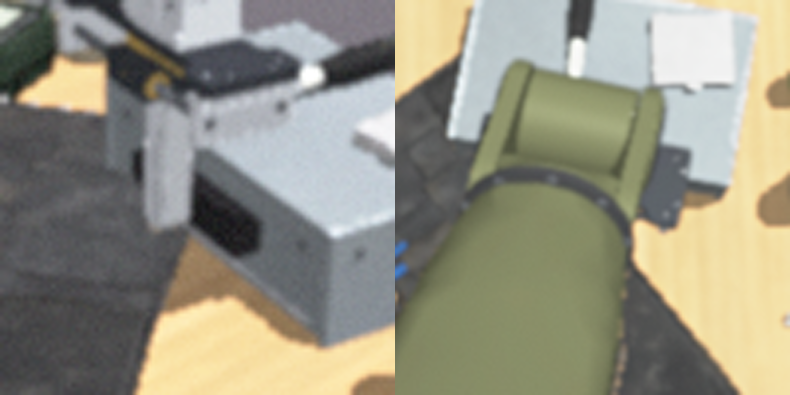

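```bash
python3 -m creep '{"translation":[[1,-0.2,0],[2,-0.4,0]],"yaw":[0,0],"gripper":[255,255]}'
python3 -m creep '{"translation":[[1,-0.2,0],[2,-0.4,0]],"yaw":[0,0],"gripper":[255,255]}'
```

```text
time_s: 9.72
ee_pos: [0.5325, -0.0938, 0.0499]
eef_rot: [-3.141, -0.029, 2.934]
force: [-14.9, 2.5, 11.5]
grip_width: 0.0004
time_s: 9.88
ee_pos: [0.533, -0.0939, 0.0499]
eef_rot: [-3.141, -0.034, 2.934]
force: [-16.6, 4.0, 13.3]
grip_width: 0.0002
```

Resistance went to about 10 N, then loose, then firm, rising about 4 N/mm, which matches bump, notch and stop. I'll back off and check that the drawer stays.

```bash
python3 -m creep '{"translation":[[-4,0.8,0],[-20,4,0],[-50,10,0],[-50,10,40],[-50,10,80]],"yaw":[0,0,0,0,0],"gripper":[255,255,255,255,255]}'
python3 -m creep '{"translation":[[-30,35,0],[-60,70,0],[-60,110,0],[-60,150,0],[-60,190,0]],"yaw":[0,0,0,0,0],"gripper":[255,255,255,255,255]}'
python3 -m creep '{"translation":[[0,40,0],[0,80,0],[0,80,0]],"yaw":[0,0,0],"gripper":[255,255,255]}'
python3 - <<'E'
from h import *
c=snap('scene','s8'); t=snap('top','t8')
g=lambda x:cv2.resize(x[:,:,::-1],(395,395),interpolation=cv2.INTER_CUBIC)
cv2.imwrite('pics/c8.png',np.hstack([g(c['pixels'][160:260,270:370]),g(t['pixels'][115:215,215:315])]))
E
```

```text
time_s: 10.3
ee_pos: [0.4803, -0.0833, 0.1291]
eef_rot: [3.142, -0.039, 2.934]
force: [1.2, -0.3, 0.5]
grip_width: 0.0004
time_s: 10.72
ee_pos: [0.4197, 0.1044, 0.1296]
eef_rot: [3.141, -0.038, 2.933]
force: [1.7, 0.1, -0.0]
grip_width: 0.0007
time_s: 10.97
ee_pos: [0.4191, 0.1896, 0.1299]
eef_rot: [3.14, -0.037, 2.938]
force: [0.3, -0.1, 0.4]
grip_width: 0.0004
```

View pics/c8.png

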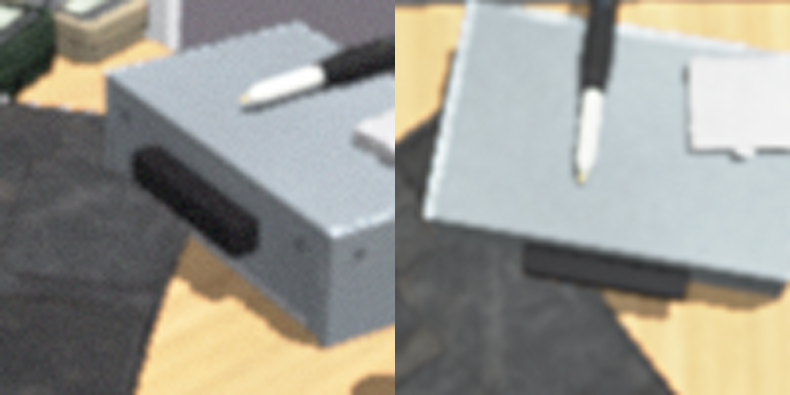

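Run:
```python
from h import *
t=ctrl.camera('top'); f=lambda x,y,z: atz(t,215+x/3.95-.5,115+y/3.95-.5,z)[:2]
L,R=f(425-395,218,.08),f(787-395,283,.08); y=(L-R)/np.linalg.norm(L-R); x=np.array([y[1],-y[0]])
for p in [(523-395,277),(690-395,301)]: print((f(*p,.056)-L)@x*1000)
s=ctrl.camera('scene'); s7=np.load('pics/s7.npz'); s4=np.load('pics/s0.npz')
# shift of the pull between pressed (s7) and released
a=s7['pixels'][195:228,318:340].mean(2); b=s['pixels'][195:228,318:340].mean(2)
print(cv2.phaseCorrelate(a-a.mean(),b-b.mean()))
```

```text
-24.451058681663827
-20.160315252682206
((0.23045320404793657, 0.1967674760713365), 0.8582887248194994)
```

The pull's face is about 22 ± 3 mm in front of the cabinet, so the seat is near 0. That is close to the 24 mm limit, so I'll make one firmer push to rule out a further step.

```bash
python3 -m creep '{"translation":[[0,-40,0],[0,-80,0],[0,-120,0],[0,-160,0],[0,-200,0]],"yaw":[0,0,0,0,0],"gripper":[255,255,255,255,255]}'
python3 -m creep '{"translation":[[30,-35,0],[60,-73,0],[60,-73,-40],[60,-73,-80],[60,-73,-80]],"yaw":[0,0,0,0,0],"gripper":[255,255,255,255,255]}'
python3 -m creep '{"translation":[[15,-3,0],[30,-6,0],[40,-8.4,0],[44,-9.2,0],[45,-9.4,0]],"yaw":[0,0,0,0,0],"gripper":[255,255,255,255,255]}'
```

```text
time_s: 11.58
ee_pos: [0.4189, -0.0193, 0.1297]
eef_rot: [3.141, -0.038, 2.931]
force: [1.1, -0.1, -0.4]
grip_width: 0.0005
time_s: 12.0
ee_pos: [0.475, -0.0936, 0.0436]
eef_rot: [3.141, -0.048, 2.927]
force: [-0.9, 1.2, -1.2]
grip_width: 0.0002
time_s: 12.42
ee_pos: [0.5204, -0.1035, 0.0451]
eef_rot: [3.141, -0.047, 2.926]
force: [-0.4, 0.5, -0.4]
grip_width: 0.0003
```

```bash
python3 -m creep '{"translation":[[2,-0.4,0],[4,-0.8,0],[5,-1,0],[6,-1.2,0]],"yaw":[0,0,0,0],"gripper":[255,255,255,255]}'
python3 -m creep '{"translation":[[1,-0.2,0],[2,-0.4,0],[2,-0.4,0]],"yaw":[0,0,0],"gripper":[255,255,255]}'
python3 -m creep '{"translation":[[1,-0.2,0],[2,-0.4,0],[2,-0.4,0]],"yaw":[0,0,0],"gripper":[255,255,255]}'
```

```text
time_s: 12.75
ee_pos: [0.5263, -0.1047, 0.0454]
eef_rot: [3.141, -0.047, 2.926]
force: [0.3, -0.2, -0.3]
grip_width: 0.0007
time_s: 13.0
ee_pos: [0.5279, -0.105, 0.0454]
eef_rot: [3.141, -0.048, 2.927]
force: [-4.2, 0.9, 2.9]
grip_width: -0.0
time_s: 13.25
ee_pos: [0.5289, -0.1052, 0.0454]
eef_rot: [3.141, -0.051, 2.927]
force: [-10.8, 0.9, 9.5]
grip_width: 0.0002
```

```bash
python3 -m creep '{"translation":[[1,-0.2,0],[2,-0.4,0],[3,-0.6,0]],"yaw":[0,0,0],"gripper":[255,255,255]}'
python3 -m creep '{"translation":[[1,-0.2,0],[2,-0.4,0],[3,-0.6,0]],"yaw":[0,0,0],"gripper":[255,255,255]}'
```

```text
time_s: 13.5
ee_pos: [0.5303, -0.1055, 0.0454]
eef_rot: [3.141, -0.055, 2.927]
force: [-18.2, 2.6, 13.4]
grip_width: 0.0003
time_s: 13.75
ee_pos: [0.5313, -0.1057, 0.0454]
eef_rot: [3.141, -0.061, 2.927]
force: [-22.0, 3.9, 18.2]
grip_width: 0.0004
```

The force rises steadily to 22 N with no snap, and contact starts where the firm zone began before, so the drawer had stayed put. I'll retreat, look once more and hand in.

```bash
python3 -m creep '{"translation":[[-5,1,0],[-25,5,0],[-60,12,0],[-60,12,40],[-60,12,80]],"yaw":[0,0,0,0,0],"gripper":[255,255,255,255,255]}'
python3 -m creep '{"translation":[[-30,35,0],[-40,75,0],[-40,115,0],[-40,155,0],[-40,195,0]],"yaw":[0,0,0,0,0],"gripper":[255,255,255,255,255]}'
python3 -m creep '{"translation":[[0,40,0],[0,80,0],[0,80,0],[0,80,0]],"yaw":[0,0,0,0],"gripper":[255,255,255,255]}'
python3 - <<'E'
from h import *
s=ctrl.camera('scene'); s8=np.load('pics/s8.npz')
a=s8['pixels'][190:232,300:345].mean(2); b=s['pixels'][190:232,300:345].mean(2)
print(cv2.phaseCorrelate(a-a.mean(),b-b.mean()), abs(a-b).mean())
print(ctrl.hand_in())
E
```

```text
time_s: 14.17
ee_pos: [0.468, -0.0928, 0.1242]
eef_rot: [3.141, -0.068, 2.927]
force: [0.4, 0.1, 0.7]
grip_width: 0.0004
time_s: 14.58
ee_pos: [0.4276, 0.1032, 0.1246]
eef_rot: [3.14, -0.067, 2.926]
force: [0.5, -0.9, 0.4]
grip_width: 0.0006
time_s: 14.92
ee_pos: [0.4272, 0.1847, 0.1244]
eef_rot: [3.14, -0.067, 2.93]
force: [-0.0, -0.1, -0.9]
grip_width: 0.0006
((0.5446927273166935, 0.470226574482588), 0.9944396044679589) 2.450617283950617
the job is handed in; nothing more can be done
None
```

I tipped the torch over into the drawer's front bay, pushed the drawer home, backed the arm clear and handed the job in at about 15 s.

- **Torch:** pictures before closing showed it lying flat in the front bay of the still open drawer. I could not see it once the drawer was shut.
- **Catch:** the push felt a bump of about 10 N, then a loose stretch, then a firm stop rising about 4 N per mm. A second push to 22 N (28 N total on the wrist) met only the same stop, at the same place to about 1 mm. The drawer had therefore not sprung back after I let go.
- **Seat depth:** the last checks leave some doubt. The top camera put the pull's face 20 to 24.5 mm in front of the cabinet, close to the 24 mm limit, with an error of about 3 mm. The roller itself cannot be read, so seating is judged by feel.
- **Final image comparison:** between the two releases it showed an apparent pull shift of about 0.5 px each way. I take that as measurement bias or under about 1 mm of movement, but I did not check it.

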